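Load a heat press's sprung guide column and hold it down on its stop

TASK

Refit the heat press's sprung guide column: thread the brass bush down the steel post until it sits on the black spring seat and let go of it, then thread the blue collar on top of it. With the collar in the gripper, press the stack steadily down against the spring until the seat meets its hard stop, without ramming it, and finish while still holding it pressed there, so that a workmate can fit the clip. Leave everything else on the table where it is.

Things in the scene. Friction and masses are not known exactly. Their poses are not given: they have to be found in the camera images.
- bush_mid (a point): Centre (half-way up, on the axis) of the loose brass bush: a plain ring standing upright, 40 mm outside diameter, 22 mm bore right through, 30 mm tall, about 0.22 kg; both ends alike. z is its axis.
- collar_mid (a point): Centre (half-way up, on the axis) of the loose blue collar: a plain ring standing upright, 44 mm outside diameter, 22 mm bore right through, 50 mm tall, about 0.16 kg; both ends alike. z is its axis.
- post_tip (a point): Top of the steel guide post of the fixed sprung column, on its vertical axis, 120 mm above the table. The post is 16 mm in diameter; its top 14 mm taper to 6 mm. It stands on a fixed dark-red round foot, 130 mm in diameter and 12 mm high.
- carrier_top (a point): Centre of the top face of the black round spring seat (64 mm diameter, 10 mm thick) that slides up and down the post on a coil spring; the post passes through it. 66 mm above the table when free, 50 mm when pushed down to its hard stop. The bush rests on this face and the collar on the bush (bush 66 to 96 mm, collar 96 to 146 mm above the table before pressing).
- carrier (a joint): How far the spring seat is pushed down, in m: 0 free, 0.016 at the hard stop. The spring pushes up with 6 N at 0, rising evenly to 14 N at the stop, so the rings' weight alone does not move it.
- mug: Bystander, not to be disturbed: white ceramic mug, 82 mm wide, 95 mm tall. Origin at its underside.
- bottle: Bystander, not to be disturbed: clear bottle with orange cap, 60 mm wide, 170 mm tall. Origin at its underside.
- tape: Bystander, not to be disturbed: green roll of tape lying flat, 80 mm outside, 56 mm hole, 24 mm tall. Origin at its underside.
- screwdriver: Bystander, not to be disturbed: screwdriver lying on the table. Origin at its underside.
- washer: Bystander, not to be disturbed: flat dark scrap washer, 64 mm outside, 28 mm hole, 6 mm thick, not part of the column. Origin at its underside.
- tile: Bystander, not to be disturbed: white ceramic tile 100 x 100 x 9 mm. Origin at its underside.
- wrench: Bystander, not to be disturbed: steel wrench lying on the table, 170 mm long. Origin at its underside.
- jar: Bystander, not to be disturbed: small glass jar with steel lid, 44 mm wide, 50 mm tall. Origin at its underside.
Not all that is in view belongs to the job. What is shaped like the part that bears collar_mid but orange is not meant.

How it is judged (in metres and radians):
On the way, in this order (a step that is already met when the one before it is completed fails the run):
1. the brass bush sits home on the spring seat, let go (horizontal distance between bush_mid and carrier_top below 0.006 m and z of bush_mid in the frame of carrier_top between 0.011 and 0.0185 m and angle between bush_mid's own z axis and vertical below 0.12 rad and contact force between the fingers and bush below 0.2 N and horizontal distance between collar_mid and post_tip above 0.05 m), for 0.2 s.
2. the blue collar is threaded on the post above the bush (horizontal distance between each of bush_mid, collar_mid and carrier_top below 0.006 m and z of bush_mid in the frame of carrier_top between 0.011 and 0.0185 m and angle between bush_mid's own z axis and vertical below 0.12 rad and z of collar_mid in the frame of carrier_top below 0.071 m), for 0.03 s.
At the end, for the whole second after the job is handed in: Bush on the seat, collar on the bush (6 mm of the axis, 3.5 mm in height, 0.12 rad tilt); seat within 2 mm of its stop, pressed through collar and bush (over 6 N), fingers on the collar, not on seat or bush (horizontal distance between each of bush_mid, collar_mid and carrier_top below 0.006 m and z of bush_mid in the frame of carrier_top between 0.011 and 0.0185 m and angle between each of bush_mid, collar_mid's own z axis and vertical below 0.12 rad and z of collar_mid in the frame of carrier_top between 0.051 and 0.0585 m and value of joint carrier above 0.014 m and contact force between collar and bush above 6 N and contact force between the fingers and collar above 3 N and contact force between each of the arm, the fingers and carrier below 0.5 N and contact force between the fingers and bush below 0.5 N); the arm keeps its last pose, push and grip.
It fails at once if a bystander is pushed away by 30 mm (distance of any of mug, bottle, tape, screwdriver, washer, tile, wrench, jar from where it was at the start of the episode above 0.03 m).
It fails at once if the stack is rammed (over 100 N on the bush) (contact force between collar and bush above 100 N).
It also fails if it takes over 58 s, if anything falls off the work surface, if the arm or the gripper's body presses on something with over 40 N, if the wrist force passes 120 N, or if a joint passes its speed limit or range.

ROBOT

A 6-joint arm with a two-finger parallel gripper is mounted at the origin on the work surface. World frame = base frame: x ahead of the robot, y to its left, z up, the work surface at z = 0. Lengths are in mm, angles in degrees, forces in N, time in s.
With the tool pointing down it reaches from about 350 to 850 mm from the base axis. Payload 8.1 kg.
Tool frame: the origin (TCP) lies midway between the tips of the shut fingers; the grasp point (between the pads) lies 19 mm behind it; z points along the fingers, y is the line along which they close (so a half turn about z gives the same grasp; the last joint's range is limited). The gripper opens to 85 mm and grips with 20 to 120 N. Pads are 22 mm wide; open, the fingers measure 114 mm over their backs; the gripper's body (76 mm by 85 mm) begins 54 mm behind the grasp point. The pads swing forward as they close: fully open they stand 13 mm farther back than shut.
Start: joints at [60.653, 7.471, 85.268, -0, 87.261, -4.893], TCP at [248.356, 546.191, 231.292] pointing down, gripper open.
Joint ranges: [-169.43, 169.43], [-51.17, 129.36], [1.28, 143.12], [-76.62, 256.62], [0, 156.53], [-152.29, 152.29]. Speed limits (degrees/s): [136.94, 136.94, 159.86, 180, 180, 180].

INTERFACE

Orientations are given as [roll, pitch, yaw] about the fixed x, y, z axes, in that order (R = Rz(yaw) Ry(pitch) Rx(roll)).
In Python, from bench import sense, snapshot, camera_params, hand_in, masks_of, pinpoint gives the robot as it stands.
- The arm moves only by the tool step_arm, never from a script. Its argument "targets" is a list of rows, each an object with "angular": the turn, a rotation vector about the tool's x, y, z scaled (see below), a list of three; "dp": the shift along the tool's x, y, z scaled (see below), a list of three; "fingers": the closure, from 0 (fully open) to 1 (shut). A call has exactly 8 rows; each row is the pose to reach, as a shift and turn from the pose commanded when the call began, along the tool's axes at that moment, turning the shorter way round; what a row does not reach only later rows make up. The controller multiplies each number of a shift by 0.2 m and each number of a turn by 180 degrees. A row lasts 1/8 s, in which the tool goes at most 62.5 mm and 10.7 degrees, less where a joint would pass 70% of its speed; a pose out of reach is approached as far as the arm can. A call with a number of a shift or a turn outside -1 to 1 is refused whole. A call with a gripper value outside its range is refused whole. The fingers move at their own pace and stop on an object; "newtons" is the grip in N (left out, the last holds). Time passes only in rows, so rows that repeat a pose let the fingers close, or fill a call up. It gives the time, the measured TCP pose, the force, the opening and the grip force at its end, in the units of the state.
- sense(): the state, without advancing time (a new reading comes with each control period).
- snapshot(name): name is "scene" or "top"; returns the picture (400x640x3 uint8, blue, green, red); there is no depth.
- camera_params(name): a dict with "vfov" (degrees; the focal length in pixels is half the picture's height over the tangent of half this angle, whatever the lens; pixels are square), "cx", "cy" (the principal point, pixels), "D" ([k1, k2, p1, p2, k3] as OpenCV has them; the pictures are not rectified), "R" (3x3) and "t" (3): a world point X has camera coordinates R X + t. Camera axes: x right, y down, z forward; pixel columns grow to the right and rows downward; lengths in mm; the calibration is good to about 2 mm. A picture is of the moment at which its call begins. camera_params takes no time and is no camera call.
- hand_in(): hands the job in; it is judged then, once.
Trained networks look in the newest picture that a camera, given by its name, has taken for a name from the list of things; names that differ only in an ending like _2 or _b are one class to them, and where a whole thing is asked for, a point or a joint stands for the part that bears it (a point fixed in the world has none). Each returns a list of dicts, best first, with "conf" (0 to 1); they miss things now and then, are a little off and sometimes report something else, mostly with a low value. They report only what shows in the picture. A call takes as long as a camera call. They do not tell look-alikes from the thing itself.
- masks_of(camera, label): "pixels" (400x640 bool, what is visible of it) and "at" ([column, row] in pixels, amid what is visible of it).
- pinpoint(camera, label): "at" ([column, row] in pixels: a listed point, or the origin of a listed thing).
The state is a dict: "time": time; "joint_pos": joint angles; "qd": joint speeds; "joint_efforts": joint torques, N m; "tool_pos": TCP position; "tcp_rot": TCP orientation; "ft_force": force on the tool from outside, world axes, zero at the start; "wrist_torque": the same for the moment, N m; "finger_gap": finger opening in mm; "grip_force": force on a finger pad.
Only numpy, scipy, OpenCV 4.12 (cv2) and the standard library are available. Lean on these libraries where they do the work, as an engineer would, in place of code of your own. Each camera call takes 0.05 s, during which the arm holds its last target. There are 200 camera calls.

## Working session

There is one attempt and no reset: what is moved stays moved. The work goes in short steps, Python scripts to look and compute and a tool call to move; the robot and the scene stay as the last step left them, time stands still between calls to the robot, and variables do not carry over. Pictures are saved under pics/ and viewed, at most 10 in all, crops included, and the job is handed in when it is done.

Besides the shell and the picture viewer there is one more tool, called as name(argument=value, ...) on one line, values as JSON. step_arm: Moves the arm, as the interface text tells. Its arguments: {"type":"object","properties":{"targets":{"type":"array","items":{"type":"object","properties":{"angular":{"type":"array","items":{"type":"number","minimum":-1,"maximum":1}},"dp":{"type":"array","items":{"type":"number","minimum":-1,"maximum":1}},"fingers":{"type":"number"}}}},"newtons":{"type":"number"}},"required":["targets"]}

```bash
mkdir -p pics; cat > h.py <<'E'
import numpy as np, cv2
from bench import sense, snapshot, camera_params, hand_in, masks_of, pinpoint
from scipy.spatial.transform import Rotation as Ro
def K(c):
    p=camera_params(c); f=200/np.tan(np.radians(p["vfov"])/2)
    return np.array([[f,0,p["cx"]],[0,f,p["cy"]],[0,0,1]]),np.array(p["D"],float),np.array(p["R"]),np.array(p["t"],float)
def ray(c,uv):
    k,D,R,t=K(c); u=cv2.undistortPoints(np.array([[uv]],float),k,D)[0,0]
    return -R.T@t, R.T@np.array([u[0],u[1],1])
def atz(c,uv,z):
    o,d=ray(c,uv); return o+d*(z-o[2])/d[2]
def proj(c,X):
    k,D,R,t=K(c); return cv2.projectPoints(np.array([X],float),cv2.Rodrigues(R)[0],t,k,D)[0][0,0]
def tri(a,b):
    # least-squares meeting of two rays
    A=np.zeros((3,3));v=np.zeros(3)
    for o,d in (a,b):
        d=d/np.linalg.norm(d);P=np.eye(3)-np.outer(d,d);A+=P;v+=P@o
    return np.linalg.solve(A,v)
E
python3 - <<'E'
from h import *
np.set_printoptions(precision=1,suppress=True)
for c in("scene","top"):
    cv2.imwrite(f"pics/{c}0.png",snapshot(c))
    for n,z in(("bush_mid",15),("collar_mid",25),("post_tip",120),("carrier_top",66)):
        for r in pinpoint(c,n)[:4]: print(c,n,round(r["conf"],2),np.array(r["at"]),atz(c,r["at"],z))
s=sense();print(s["time"],s["tool_pos"],s["tcp_rot"],s["ft_force"],s["finger_gap"])
E
```

```text
scene bush_mid 0.58 [249.8 194.6] [ 472.  -260.2   15. ]
scene collar_mid 0.78 [400.2 209.1] [529.1 216.8  25. ]
scene collar_mid 0.74 [390.7 194. ] [467.4 193.   25. ]
scene collar_mid 0.72 [411.  172.2] [367.3 270.   25. ]
scene collar_mid 0.62 [326.4 281.8] [783.3  -4.7  25. ]
scene post_tip 0.7 [351.1 203.6] [590.8  59.6 120. ]
scene carrier_top 0.7 [352.3 212.8] [580.2  65.9  66. ]
top bush_mid 0.51 [406.8 235.3] [ 474.3 -264.3   15. ]
top collar_mid 0.74 [261.4 217.7] [529.6 190.   25. ]
top collar_mid 0.74 [322.5 148.4] [748.2  -0.9  25. ]
top collar_mid 0.69 [231.3 236.9] [469.9 283.4  25. ]
top collar_mid 0.58 [260.8 241.1] [456.9 191.2  25. ]
top post_tip 0.78 [305.  199.8] [577.5  50.6 120. ]
top carrier_top 0.64 [306.4 198.3] [586.6  48.3  66. ]
0.5 [248.3 546.2 231.3] [-180.     0.   155.5] [ 0.5  0.9 -0. ] 85.38271576564584
```

View pics/top0.png

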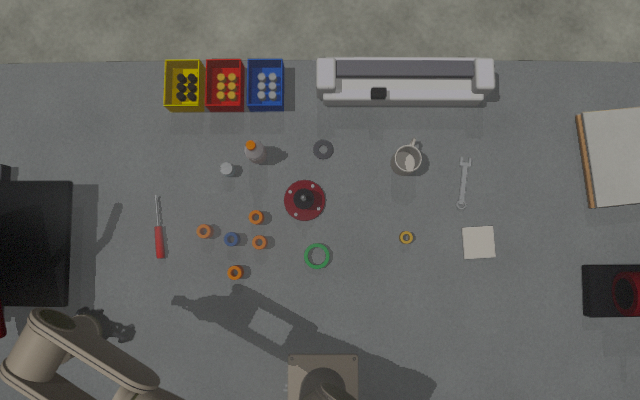

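View pics/scene0.png

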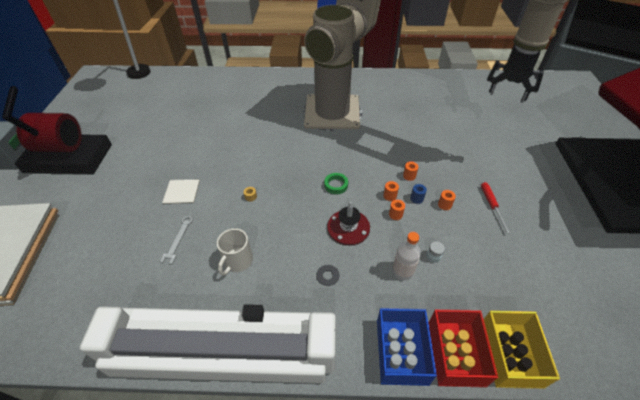

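The top view shows the blue collar at (232,239) with orange look-alikes around it, the brass bush at (407,237), and the red foot with the post at (305,200). In the scene view they are at (419,193), (250,194) and (349,225). I'll refine these by fitting silhouettes.

```bash
cat >> h.py <<'E'
from scipy.optimize import least_squares
def cyl(x,y,z0,z1,r):
    a=np.linspace(0,2*np.pi,48,endpoint=False)
    return np.array([[x+r*np.cos(q),y+r*np.sin(q),z] for z in(z0,z1) for q in a])
def hullmom(pts):
    h=cv2.convexHull(np.asarray(pts,np.float32)); m=cv2.moments(h)
    return np.array([m["m10"],m["m01"]])/m["m00"], m["m00"]
def blob(img,lo,hi,at,rad):
    hsv=cv2.cvtColor(cv2.GaussianBlur(cv2.resize(img,None,fx=4,fy=4,interpolation=cv2.INTER_CUBIC),(3,3),0),cv2.COLOR_BGR2HSV)
    m=cv2.inRange(hsv,np.array(lo),np.array(hi)); k=np.zeros_like(m); cv2.circle(k,tuple(int(4*v) for v in at),int(4*rad),255,-1); m&=k
    n,l,st,_=cv2.connectedComponentsWithStats(m); i=1+np.argmax(st[1:,4]); ys,xs=np.nonzero(l==i)
    return np.c_[(xs+.5)/4-.5,(ys+.5)/4-.5]
def fit(obs,z0,z1,r,x0):
    # obs: {cam: centroid}
    def res(p,cams): return np.concatenate([hullmom([q for q in cv2.projectPoints(cyl(p[0],p[1],z0,z1,r),cv2.Rodrigues(K(c)[2])[0],K(c)[3],K(c)[0],K(c)[1])[0][:,0]])[0]-obs[c] for c in cams])
    return {c:least_squares(res,x0,args=([c] if c!="both" else list(obs),),diff_step=1e-4).x for c in list(obs)+["both"]}
E
python3 - <<'E'
from h import *
np.set_printoptions(precision=1,suppress=True)
I={c:cv2.imread(f"pics/{c}0.png") for c in("scene","top")}
for c,pts in(("top",[(232,239),(407,237),(290,206),(257,217)]),("scene",[(419,194),(250,194),(338,234),(411,172)])):
    hsv=cv2.cvtColor(I[c],cv2.COLOR_BGR2HSV)
    print(c,[hsv[p[1]-5:p[1]+6:5,p[0]-5:p[0]+6:5].reshape(-1,3).tolist() for p in pts[:3]])
T=[("collar",(105,90,30),(125,255,255),0,50,22,(469,283),{"top":(232,239),"scene":(419,194)},11),
("bush",(12,110,40),(32,255,255),0,30,20,(474,-264),{"top":(407,237),"scene":(250,194)},11)]
for n,lo,hi,z0,z1,r,x0,at,rad in T:
    o={}
    for c in at:
        b=blob(I[c],lo,hi,at[c],rad); m,a=hullmom(b); o[c]=m; print(n,c,m,a,b.min(0),b.max(0), "pred area",hullmom([proj(c,p) for p in cyl(*x0,z0,z1,r)])[1])
    print(n,fit(o,z0,z1,r,x0))
o={}
for c,at in(("top",(305,200)),("scene",(349,225))):
    img=I[c]; h=img.copy()
    hs=cv2.cvtColor(img,cv2.COLOR_BGR2HSV); hs[...,0]=(hs[...,0].astype(int)+90)%180
    b=blob(cv2.cvtColor(hs,cv2.COLOR_HSV2BGR),(80,110,25),(100,255,255),at,26)
    m,a=hullmom(b);o[c]=m;print("foot",c,m,a,b.min(0),b.max(0),"pred",hullmom([proj(c,p) for p in cyl(584,50,0,12,65)]))
F=fit(o,0,12,65,(584,50));print(F)
x=F["both"]
for c in o: print(c,"tip",proj(c,[*x,120]),"seat",proj(c,[*x,66]))
E
```

```text
top [[[111, 100, 117], [110, 98, 115], [114, 18, 72], [113, 49, 84], [150, 3, 82], [110, 74, 97], [110, 103, 116], [110, 107, 114], [111, 33, 77]], [[20, 143, 123], [21, 167, 153], [98, 11, 89], [21, 148, 150], [20, 8, 102], [21, 147, 139], [20, 118, 106], [21, 160, 155], [60, 3, 87]], [[178, 142, 104], [178, 142, 104], [150, 10, 49], [177, 129, 105], [179, 135, 104], [178, 140, 102], [0, 0, 108], [178, 135, 106], [179, 135, 98]]]
scene [[[108, 175, 124], [109, 122, 65], [108, 169, 125], [112, 120, 64], [110, 136, 79], [109, 122, 86], [111, 137, 56], [109, 122, 71], [103, 15, 119]], [[20, 139, 192], [20, 160, 123], [21, 96, 154], [20, 154, 174], [21, 155, 191], [20, 140, 120], [20, 53, 86], [21, 140, 111], [20, 49, 124]], [[177, 143, 64], [0, 134, 63], [176, 19, 93], [178, 167, 101], [0, 148, 98], [179, 158, 100], [6, 59, 65], [177, 112, 93], [179, 169, 98]]]
collar top [230.4 238.8] 128.40625 [224.1 232.1] [236.6 245.1] pred area 199.24130905570928
collar scene [418.1 193. ] 219.4375 [410.9 183.6] [425.9 202.4] pred area 264.8097067272756
collar {'top': array([463.9, 285.6]), 'scene': array([461.2, 280.8]), 'both': array([462.7, 283.1])}
bush top [405.7 237. ] 128.71875 [399.1 230.9] [412.4 243.1] pred area 149.361119143432
bush scene [249.7 193.3] 134.6875 [243.4 186.6] [255.6 200.1] pred area 169.470310330973
bush {'top': array([ 469.1, -260.4]), 'scene': array([ 466.5, -261.4]), 'both': array([ 468.2, -260.7])}
foot top [304.1 199.9] 1267.96875 [283.9 179.9] [324.4 219.9] pred (array([306.5, 200.7]), 1332.1114920151886)
foot scene [348.2 227.5] 1089.125 [327.4 211.9] [369.1 243.9] pred (array([346.1, 226.6]), 1259.9757919979747)
{'top': array([586.7,  57.6]), 'scene': array([587.3,  56.4]), 'both': array([586.9,  57. ])}
top tip [302.8 196.6] seat [303.5 198.2]
scene tip [350.1 202.5] seat [349.3 214.5]
```

```bash
python3 - <<'E'
import cv2,numpy as np
t=cv2.imread("pics/top0.png");s=cv2.imread("pics/scene0.png")
f=lambda i,x,y,w,h,k:cv2.resize(i[y:y+h,x:x+w],None,fx=k,fy=k,interpolation=cv2.INTER_CUBIC)
a=np.hstack([f(t,190,200,80,50,5),f(t,280,175,50,50,5)]);b=np.hstack([f(s,380,155,80,60,5),f(s,324,190,50,60,5)])
cv2.imwrite("pics/crop.png",np.vstack([a,b]))
E
```

```text
(no output)
```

View pics/crop.png

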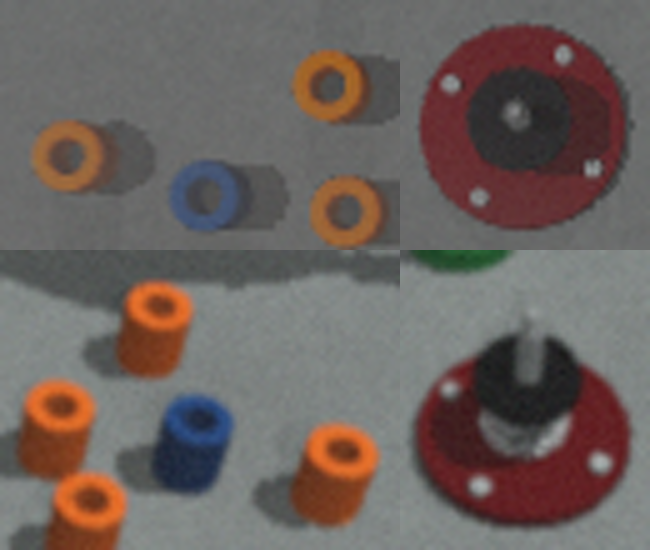

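Collar ≈(463,283), bush ≈(468,-261), post ≈(587,57); the two views agree within 3 mm or so. I'm going for the bush first, with the tool at yaw 130 so that the fingers later clear the collar's neighbours.

```bash
cat >> h.py <<'E'
def go(x,y,z,yaw=130):
    s=sense(); R=Ro.from_euler("xyz",s["tcp_rot"],degrees=True); T=Ro.from_euler("xyz",[180,0,yaw],degrees=True)
    d=R.inv().apply(np.array([x,y,z])-s["tool_pos"])/200; a=(R.inv()*T).as_rotvec(degrees=True)/180
    print("dp",d.round(3),"ang",a.round(4),"t",round(s["time"],2),"pos",np.round(s["tool_pos"],1))
E
python3 -c "
from h import *
o={}
for c,uv in(('top',(230.6,238.7)),('scene',(418.8,193.5))): print(atz('top',uv,50) if c=='top' else '')
"
```

```text
[464.18663742 280.76503445  50.        ]
```

step_arm(targets=[{"dp": [-0.1,-0.12,0],"angular": [0,0,0.018],"fingers": 0},{"dp": [-0.2,-0.25,0],"angular": [0,0,0.036],"fingers": 0},{"dp": [-0.32,-0.38,0],"angular": [0,0,0.054],"fingers": 0},{"dp": [-0.43,-0.5,0],"angular": [0,0,0.072],"fingers": 0},{"dp": [-0.53,-0.63,0],"angular": [0,0,0.09],"fingers": 0},{"dp": [-0.64,-0.75,0],"angular": [0,0,0.108],"fingers": 0},{"dp": [-0.75,-0.88,0],"angular": [0,0,0.126],"fingers": 0},{"dp": [-0.85,-1,0],"angular": [0,0,0.1417],"fingers": 0}])

```text
time: 1.5
tool_pos: [320.6, 292.7, 231.5]
tcp_rot: [180.0, 0.0, 129.9]
ft_force: [0.7, 0.2, 0.7]
finger_gap: 85.0
grip_force: 0.0
```

```bash
python3 -c "
from h import *
go(468,-261,231)"
```

```text
dp [-2.596e+00 -1.212e+00  2.000e-03] ang [ 0.0002  0.0001 -0.0003] t 1.5 pos [320.6 292.7 231.5]
```

step_arm(targets=[{"dp": [-0.12,-0.06,0],"fingers": 0},{"dp": [-0.25,-0.12,0],"fingers": 0},{"dp": [-0.38,-0.18,0],"fingers": 0},{"dp": [-0.5,-0.23,0],"fingers": 0},{"dp": [-0.63,-0.29,0],"fingers": 0},{"dp": [-0.75,-0.35,0],"fingers": 0},{"dp": [-0.88,-0.41,0],"fingers": 0},{"dp": [-1,-0.47,0],"fingers": 0}])

```text
validation failed for argument at $.ta...
```

step_arm(targets=[{"dp": [-0.12,-0.06,0],"fingers": 0},{"dp": [-0.25,-0.12,0],"fingers": 0},{"dp": [-0.38,-0.18,0.05],"fingers": 0},{"dp": [-0.5,-0.23,0.1],"fingers": 0},{"dp": [-0.63,-0.29,0.15],"fingers": 0},{"dp": [-0.75,-0.35,0.2],"fingers": 0},{"dp": [-0.88,-0.41,0.25],"fingers": 0},{"dp": [-1,-0.47,0.3],"fingers": 0}])

```text
validation failed for argument at $.ta...
```

```bash
python3 -c "
from h import *
go(468,-261,1)"
```

```text
dp [-2.596 -1.213  1.152] ang [ 0.0002  0.0001 -0.0003] t 1.5 pos [320.6 292.7 231.5]
```

step_arm(targets=[{"dp": [-0.12,-0.06,0],"angular": [0,0,0],"fingers": 0},{"dp": [-0.25,-0.12,0],"angular": [0,0,0],"fingers": 0},{"dp": [-0.38,-0.18,0],"angular": [0,0,0],"fingers": 0},{"dp": [-0.5,-0.23,0],"angular": [0,0,0],"fingers": 0},{"dp": [-0.63,-0.29,0],"angular": [0,0,0],"fingers": 0},{"dp": [-0.75,-0.35,0],"angular": [0,0,0],"fingers": 0},{"dp": [-0.88,-0.41,0],"angular": [0,0,0],"fingers": 0},{"dp": [-1,-0.47,0],"angular": [0,0,0],"fingers": 0}])

```text
time: 2.5
tool_pos: [377.3, 79.2, 231.6]
tcp_rot: [180.0, 0.0, 130.0]
ft_force: [0.0, -0.8, -0.0]
finger_gap: 85.1
grip_force: 0.0
```

step_arm(targets=[{"dp": [-0.12,-0.06,0],"angular": [0,0,0],"fingers": 0},{"dp": [-0.25,-0.12,0],"angular": [0,0,0],"fingers": 0},{"dp": [-0.38,-0.18,0.05],"angular": [0,0,0],"fingers": 0},{"dp": [-0.5,-0.23,0.1],"angular": [0,0,0],"fingers": 0},{"dp": [-0.63,-0.29,0.15],"angular": [0,0,0],"fingers": 0},{"dp": [-0.75,-0.35,0.2],"angular": [0,0,0],"fingers": 0},{"dp": [-0.88,-0.41,0.25],"angular": [0,0,0],"fingers": 0},{"dp": [-1,-0.47,0.3],"angular": [0,0,0],"fingers": 0}])

```text
time: 3.5
tool_pos: [434.0, -134.5, 171.2]
tcp_rot: [180.0, 0.0, 130.0]
ft_force: [-0.2, 0.1, -0.1]
finger_gap: 85.3
grip_force: 0.0
```

```bash
python3 -c "
from h import *
go(468,-261,1)"
```

```text
dp [-0.593 -0.277  0.851] ang [0.0001 0.0002 0.0002] t 3.5 pos [ 434.  -134.5  171.2]
```

step_arm(targets=[{"dp": [-0.15,-0.07,0.1],"angular": [0,0,0],"fingers": 0},{"dp": [-0.3,-0.14,0.2],"angular": [0,0,0],"fingers": 0},{"dp": [-0.45,-0.21,0.3],"angular": [0,0,0],"fingers": 0},{"dp": [-0.593,-0.277,0.4],"angular": [0,0,0],"fingers": 0},{"dp": [-0.593,-0.277,0.52],"angular": [0,0,0],"fingers": 0},{"dp": [-0.593,-0.277,0.65],"angular": [0,0,0],"fingers": 0},{"dp": [-0.593,-0.277,0.76],"angular": [0,0,0],"fingers": 0},{"dp": [-0.593,-0.277,0.85],"angular": [0,0,0],"fingers": 0}])

```text
time: 4.5
tool_pos: [467.4, -259.8, 0.4]
tcp_rot: [-180.0, -0.0, 130.0]
ft_force: [-0.5, -0.2, -0.2]
finger_gap: 85.5
grip_force: 0.0
```

step_arm(targets=[{"dp": [0,0,0],"angular": [0,0,0],"fingers": 0.3},{"dp": [0,0,0],"angular": [0,0,0],"fingers": 0.6},{"dp": [0,0,0],"angular": [0,0,0],"fingers": 0.8},{"dp": [0,0,0],"angular": [0,0,0],"fingers": 1},{"dp": [0,0,0],"angular": [0,0,0],"fingers": 1},{"dp": [0,0,0],"angular": [0,0,0],"fingers": 1},{"dp": [0,0,0],"angular": [0,0,0],"fingers": 1},{"dp": [0,0,0],"angular": [0,0,0],"fingers": 1}], newtons=40)

```text
time: 5.5
tool_pos: [468.7, -260.6, 2.8]
tcp_rot: [180.0, 0.1, 130.0]
ft_force: [-0.5, 0.7, 7.2]
finger_gap: 38.5
grip_force: 40.9
```

```bash
python3 -c "
from h import *
cv2.imwrite('pics/s1.png',snapshot('scene'));cv2.imwrite('pics/t1.png',snapshot('top'))
f=lambda i,x,y,w,h,k:cv2.resize(i[y:y+h,x:x+w],None,fx=k,fy=k,interpolation=cv2.INTER_CUBIC)
cv2.imwrite('pics/c1.png',np.hstack([f(cv2.imread('pics/s1.png'),210,130,80,100,5),f(cv2.imread('pics/t1.png'),365,190,80,100,5)]))
go(587,57,170)"
```

```text
dp [ 0.833  1.475 -0.837] ang [0.0002 0.0008 0.0002] t 5.6 pos [ 468.7 -260.6    2.8]
```

View pics/c1.png

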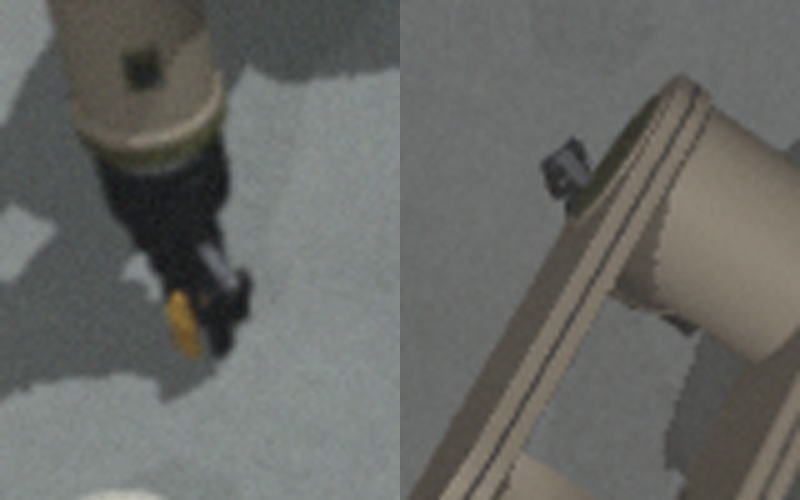

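Gap 38.5 mm and 41 N of grip force: the bush is held (brass visible beside the finger at about (247,195)). Next I'll lift it and carry it to the post.

step_arm(targets=[{"dp": [0,0,-0.1],"angular": [0,0,0],"fingers": 1},{"dp": [0,0,-0.25],"angular": [0,0,0],"fingers": 1},{"dp": [0.06,0.1,-0.4],"angular": [0,0,0],"fingers": 1},{"dp": [0.14,0.25,-0.55],"angular": [0,0,0],"fingers": 1},{"dp": [0.22,0.4,-0.7],"angular": [0,0,0],"fingers": 1},{"dp": [0.31,0.55,-0.8],"angular": [0,0,0],"fingers": 1},{"dp": [0.4,0.7,-0.82],"angular": [0,0,0],"fingers": 1},{"dp": [0.48,0.85,-0.82],"angular": [0,0,0],"fingers": 1}])

```text
time: 6.6
tool_pos: [536.6, -75.9, 166.2]
tcp_rot: [179.9, 0.1, 130.0]
ft_force: [0.8, -0.1, -2.9]
finger_gap: 38.3
grip_force: 40.8
```

```bash
python3 -c "
from h import *
go(587,57,155)"
```

```text
dp [0.347 0.621 0.056] ang [0.0003 0.0004 0.0002] t 6.6 pos [536.6 -75.9 166.2]
```

step_arm(targets=[{"dp": [0.06,0.12,0],"angular": [0,0,0],"fingers": 1},{"dp": [0.13,0.24,0],"angular": [0,0,0],"fingers": 1},{"dp": [0.2,0.36,0.01],"angular": [0,0,0],"fingers": 1},{"dp": [0.26,0.48,0.03],"angular": [0,0,0],"fingers": 1},{"dp": [0.32,0.58,0.05],"angular": [0,0,0],"fingers": 1},{"dp": [0.347,0.621,0.056],"angular": [0,0,0],"fingers": 1},{"dp": [0.347,0.621,0.056],"angular": [0,0,0],"fingers": 1},{"dp": [0.347,0.621,0.056],"angular": [0,0,0],"fingers": 1}])

```text
time: 7.6
tool_pos: [586.3, 55.3, 154.3]
tcp_rot: [-180.0, 0.0, 130.0]
ft_force: [-0.4, 0.4, -1.9]
finger_gap: 38.9
grip_force: 40.8
```

```bash
python3 -c "
from h import *
go(587,57,155)
s=snapshot('scene');cv2.imwrite('pics/s2.png',s);t=snapshot('top');cv2.imwrite('pics/t2.png',t)
np.set_printoptions(precision=1,suppress=True)
for c in('scene','top'):
  for n in('bush_mid','post_tip','carrier_top'):
    for r in pinpoint(c,n)[:2]: print(c,n,r['conf'],np.array(r['at']))
p=sense()['tool_pos']; zb=p[2]-3
for c in('scene','top'): print(c,'pred bush',proj(c,[p[0],p[1],zb+15]),proj(c,[p[0],p[1],zb]),proj(c,[587,57,120]))
f=lambda i,x,y,w,h,k:cv2.resize(i[y:y+h,x:x+w],None,fx=k,fy=k,interpolation=cv2.INTER_CUBIC)
cv2.imwrite('pics/c2.png',np.hstack([f(s,320,160,65,90,6),f(t,270,160,65,90,6)]))"
```

```text
dp [ 0.004  0.008 -0.004] ang [-0.0001  0.0001  0.0001] t 7.6 pos [586.3  55.3 154.3]
scene bush_mid 0.6 [350.8 194.3]
scene bush_mid 0.36 [239.3 258.4]
scene post_tip 0.59 [347.5 202.4]
scene carrier_top 0.56 [345.5 214.2]
top post_tip 0.96 [303.8 194.1]
top carrier_top 0.51 [302.3 196.8]
top carrier_top 0.21 [303.  195.9]
scene pred bush [350.5 191.4] [350.2 195. ] [350.1 202.6]
top pred bush [302.6 195.3] [302.8 195.8] [302.8 196.6]
```

View pics/c2.png

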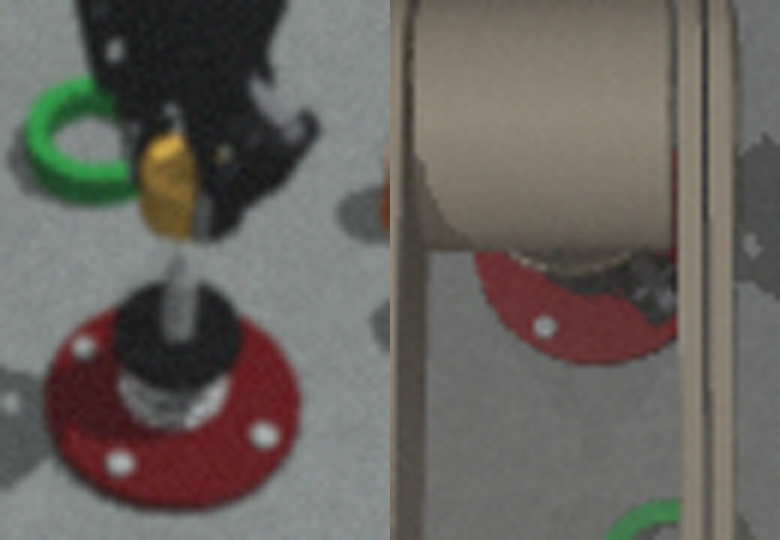

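The bush (brass, left edge at scene column ≈342.5) hangs above the post tip at (349.7,203), and the tip matches its predicted position. I'll check the bush's left edge and bottom against the model.

```bash
python3 -c "
from h import *
np.set_printoptions(precision=1,suppress=True)
s=cv2.imread('pics/s2.png');p=[586.3,55.3,154.3]
b=blob(s,(12,110,30),(32,255,255),(347,190),16);print('obs',b.min(0),b.max(0))
u=np.array([-.643,.766])
for k in(-6,-3,0,3,6):
  for dz in(0,-3):
    q=np.array([proj('scene',v) for v in cyl(p[0]+k*u[0],p[1]+k*u[1],p[2]-3+dz,p[2]+27+dz,20)]);print(k,dz,q.min(0),q.max(0))
# left edge of post: column mid at rows 206-210
k=cv2.cvtColor(s,cv2.COLOR_BGR2GRAY)
for r in (206,208,210): print(k[r,342:358])
print(proj('scene',[587,57,100]))
"
```

```text
obs [342.9 181.6] [352.1 198.9]
-6 0 [341.1 183.1] [356.4 201.6]
-6 -3 [341.  183.9] [356.3 202.3]
-3 0 [341.9 182.6] [357.2 201. ]
-3 -3 [341.9 183.4] [357.2 201.7]
0 0 [342.7 182.1] [358.1 200.5]
0 -3 [342.7 182.9] [358.  201.2]
3 0 [343.6 181.6] [358.9 200. ]
3 -3 [343.5 182.4] [358.8 200.7]
6 0 [344.4 181.1] [359.7 199.4]
6 -3 [344.4 181.9] [359.7 200.2]
[129 127 121 115 104  99  91 108 117 124 124 113 120 132 141 141]
[ 85  58  45  32  39  60  84  94 101 101  88  52  49  66  91 115]
[39 35 33 35 43 69 85 88 94 98 80 46 36 30 37 46]
[349.8 207.1]
```

step_arm(targets=[{"dp": [0.004,0.008,0.05],"angular": [0,0,0],"fingers": 1},{"dp": [0.004,0.008,0.12],"angular": [0,0,0],"fingers": 1},{"dp": [0.004,0.008,0.18],"angular": [0,0,0],"fingers": 1},{"dp": [0.004,0.008,0.24],"angular": [0,0,0],"fingers": 1},{"dp": [0.004,0.008,0.3],"angular": [0,0,0],"fingers": 1},{"dp": [0.004,0.008,0.35],"angular": [0,0,0],"fingers": 1},{"dp": [0.004,0.008,0.39],"angular": [0,0,0],"fingers": 1},{"dp": [0.004,0.008,0.41],"angular": [0,0,0],"fingers": 1}])

```text
time: 9.0
tool_pos: [586.9, 57.6, 71.5]
tcp_rot: [-180.0, -0.0, 130.0]
ft_force: [0.8, -0.9, -1.8]
finger_gap: 38.5
grip_force: 40.8
```

step_arm(targets=[{"dp": [0,0,0.005],"angular": [0,0,0],"fingers": 1},{"dp": [0,0,0.01],"angular": [0,0,0],"fingers": 1},{"dp": [0,0,0.015],"angular": [0,0,0],"fingers": 1},{"dp": [0,0,0.015],"angular": [0,0,0],"fingers": 1},{"dp": [0,0,0.015],"angular": [0,0,0],"fingers": 1},{"dp": [0,0,0.015],"angular": [0,0,0],"fingers": 1},{"dp": [0,0,0.015],"angular": [0,0,0],"fingers": 1},{"dp": [0,0,0.015],"angular": [0,0,0],"fingers": 1}])

```text
time: 10.0
tool_pos: [587.1, 57.7, 69.1]
tcp_rot: [-180.0, -0.0, 130.0]
ft_force: [-0.1, -0.4, -0.9]
finger_gap: 38.5
grip_force: 40.8
```

step_arm(targets=[{"dp": [0,0,0.005],"angular": [0,0,0],"fingers": 1},{"dp": [0,0,0.01],"angular": [0,0,0],"fingers": 1},{"dp": [0,0,0.01],"angular": [0,0,0],"fingers": 1},{"dp": [0,0,0.01],"angular": [0,0,0],"fingers": 0.4},{"dp": [0,0,0.01],"angular": [0,0,0],"fingers": 0.2},{"dp": [0,0,0.01],"angular": [0,0,0],"fingers": 0},{"dp": [0,0,0.01],"angular": [0,0,0],"fingers": 0},{"dp": [0,0,0.01],"angular": [0,0,0],"fingers": 0}])

```text
time: 11.0
tool_pos: [587.1, 57.7, 67.1]
tcp_rot: [-180.0, 0.0, 130.0]
ft_force: [-0.5, 0.5, -0.8]
finger_gap: 85.4
grip_force: 0.0
```

step_arm(targets=[{"dp": [0,0,-0.05],"angular": [0,0,0],"fingers": 0},{"dp": [0,0,-0.15],"angular": [0,0,0],"fingers": 0},{"dp": [0,0,-0.3],"angular": [0,0,0],"fingers": 0},{"dp": [0,0,-0.45],"angular": [0,0,0],"fingers": 0},{"dp": [0.12,0.02,-0.55],"angular": [0,0,0],"fingers": 0},{"dp": [0.26,0.04,-0.6],"angular": [0,0,0],"fingers": 0},{"dp": [0.42,0.06,-0.6],"angular": [0,0,0],"fingers": 0},{"dp": [0.58,0.08,-0.6],"angular": [0,0,0],"fingers": 0}])

```text
time: 12.0
tool_pos: [524.9, 157.6, 189.5]
tcp_rot: [179.9, 0.1, 130.0]
ft_force: [0.2, 1.4, -0.3]
finger_gap: 85.1
grip_force: 0.0
```

```bash
python3 -c "
from h import *
go(464,283,12)
s=snapshot('scene');cv2.imwrite('pics/s3.png',s);t=snapshot('top');cv2.imwrite('pics/t3.png',t)
f=lambda i,x,y,w,h,k:cv2.resize(i[y:y+h,x:x+w],None,fx=k,fy=k,interpolation=cv2.INTER_CUBIC)
cv2.imwrite('pics/c3.png',np.hstack([f(s,320,160,65,90,6),f(t,270,160,65,90,6)]))"
```

```text
dp [0.677 0.168 0.887] ang [0.0008 0.0004 0.0001] t 12.0 pos [524.9 157.6 189.5]
```

View pics/c3.png

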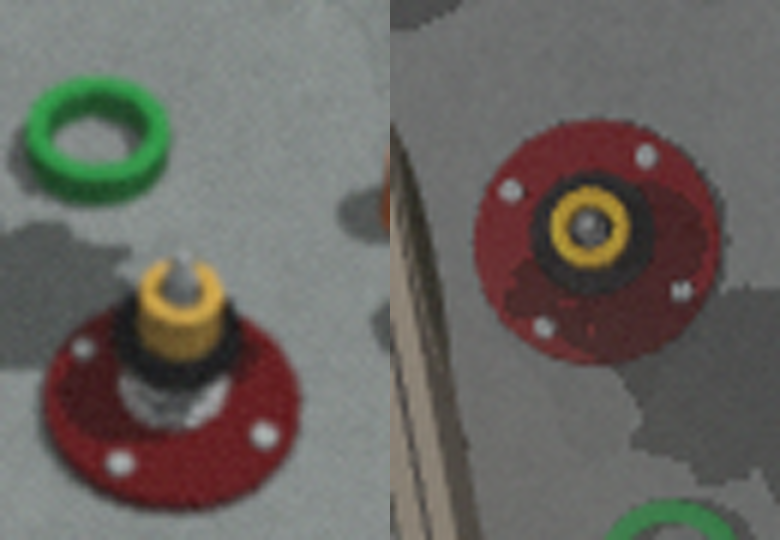

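The bush sits flat and centred on the seat around the post (scene (350,211), top (368,198)). Now for the collar.

step_arm(targets=[{"dp": [0.15,0.04,0.05],"angular": [0,0,0],"fingers": 0},{"dp": [0.3,0.08,0.12],"angular": [0,0,0],"fingers": 0},{"dp": [0.47,0.12,0.2],"angular": [0,0,0],"fingers": 0},{"dp": [0.6,0.15,0.25],"angular": [0,0,0],"fingers": 0},{"dp": [0.675,0.166,0.32],"angular": [0,0,0],"fingers": 0},{"dp": [0.675,0.166,0.42],"angular": [0,0,0],"fingers": 0},{"dp": [0.675,0.166,0.5],"angular": [0,0,0],"fingers": 0},{"dp": [0.675,0.166,0.5],"angular": [0,0,0],"fingers": 0}])

```text
time: 13.1
tool_pos: [462.6, 280.5, 85.6]
tcp_rot: [-179.8, -0.0, 130.0]
ft_force: [0.7, -0.9, 0.3]
finger_gap: 85.8
grip_force: 0.0
```

```bash
python3 -c "
from h import *
go(463.5,282.3,13)
s=snapshot('scene');cv2.imwrite('pics/s4.png',s);t=snapshot('top');cv2.imwrite('pics/t4.png',t)
f=lambda i,x,y,w,h,k:cv2.resize(i[y:y+h,x:x+w],None,fx=k,fy=k,interpolation=cv2.INTER_CUBIC)
cv2.imwrite('pics/c4.png',np.hstack([f(s,370,130,80,90,5),f(t,195,190,80,90,5)]))"
```

```text
dp [0.004 0.01  0.363] ang [-0.0009 -0.0002  0.    ] t 13.1 pos [462.6 280.5  85.6]
```

View pics/c4.png

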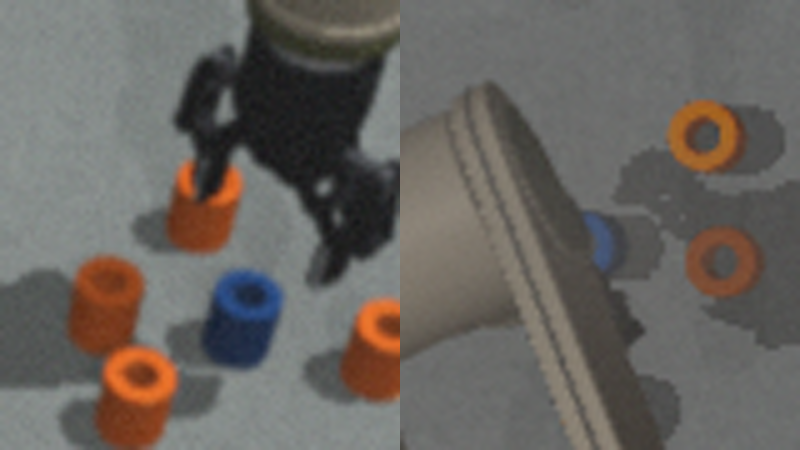

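The blue collar (scene (419,194)) stands between the open fingers and the orange neighbours are clear of them, so I'll descend and grip.

step_arm(targets=[{"dp": [0.004,0.008,0.05],"angular": [0,0,0],"fingers": 0},{"dp": [0.004,0.008,0.11],"angular": [0,0,0],"fingers": 0},{"dp": [0.004,0.008,0.17],"angular": [0,0,0],"fingers": 0},{"dp": [0.004,0.008,0.23],"angular": [0,0,0],"fingers": 0},{"dp": [0.004,0.008,0.29],"angular": [0,0,0],"fingers": 0},{"dp": [0.004,0.008,0.34],"angular": [0,0,0],"fingers": 0},{"dp": [0.004,0.008,0.363],"angular": [0,0,0],"fingers": 0},{"dp": [0.004,0.008,0.363],"angular": [0,0,0],"fingers": 0}])

```text
time: 14.2
tool_pos: [463.8, 283.1, 14.1]
tcp_rot: [-180.0, -0.0, 130.0]
ft_force: [-0.6, 1.0, 0.6]
finger_gap: 85.4
grip_force: 0.0
```

step_arm(targets=[{"dp": [0,0,0],"angular": [0,0,0],"fingers": 0.3},{"dp": [0,0,0],"angular": [0,0,0],"fingers": 0.6},{"dp": [0,0,0],"angular": [0,0,0],"fingers": 0.8},{"dp": [0,0,0],"angular": [0,0,0],"fingers": 1},{"dp": [0,0,0],"angular": [0,0,0],"fingers": 1},{"dp": [0,0,0],"angular": [0,0,0],"fingers": 1},{"dp": [0,0,0],"angular": [0,0,0],"fingers": 1},{"dp": [0,0,0],"angular": [0,0,0],"fingers": 1}], newtons=80)

```text
time: 15.2
tool_pos: [464.8, 283.5, 15.4]
tcp_rot: [179.9, 0.0, 130.0]
ft_force: [0.1, 0.3, 5.6]
finger_gap: 41.7
grip_force: 81.6
```

```bash
python3 -c "
from h import *
go(587,57,190)"
```

```text
dp [-1.26  -0.259 -0.873] ang [0.0005 0.0001 0.0002] t 15.2 pos [464.8 283.5  15.4]
```

step_arm(targets=[{"dp": [0,0,-0.1],"angular": [0,0,0],"fingers": 1},{"dp": [0,0,-0.25],"angular": [0,0,0],"fingers": 1},{"dp": [0,0,-0.4],"angular": [0,0,0],"fingers": 1},{"dp": [-0.12,-0.02,-0.55],"angular": [0,0,0],"fingers": 1},{"dp": [-0.27,-0.06,-0.7],"angular": [0,0,0],"fingers": 1},{"dp": [-0.42,-0.09,-0.75],"angular": [0,0,0],"fingers": 1},{"dp": [-0.57,-0.12,-0.75],"angular": [0,0,0],"fingers": 1},{"dp": [-0.72,-0.15,-0.75],"angular": [0,0,0],"fingers": 1}])

```text
time: 16.2
tool_pos: [533.8, 152.6, 164.2]
tcp_rot: [-180.0, -0.0, 130.0]
ft_force: [-0.2, 0.1, -1.7]
finger_gap: 41.8
grip_force: 81.2
```

```bash
python3 -c "
from h import *
go(587,57,158)"
```

```text
dp [-0.537 -0.104  0.031] ang [-0.0001 -0.0001  0.0002] t 16.2 pos [533.8 152.6 164.2]
```

step_arm(targets=[{"dp": [-0.12,-0.02,0],"angular": [0,0,0],"fingers": 1},{"dp": [-0.24,-0.05,0],"angular": [0,0,0],"fingers": 1},{"dp": [-0.36,-0.07,0],"angular": [0,0,0],"fingers": 1},{"dp": [-0.46,-0.09,0.01],"angular": [0,0,0],"fingers": 1},{"dp": [-0.52,-0.1,0.02],"angular": [0,0,0],"fingers": 1},{"dp": [-0.537,-0.104,0.031],"angular": [0,0,0],"fingers": 1},{"dp": [-0.537,-0.104,0.031],"angular": [0,0,0],"fingers": 1},{"dp": [-0.537,-0.104,0.031],"angular": [0,0,0],"fingers": 1}])

```text
time: 17.2
tool_pos: [586.6, 58.6, 158.3]
tcp_rot: [-180.0, -0.0, 130.1]
ft_force: [-0.3, -0.1, -2.2]
finger_gap: 41.8
grip_force: 81.2
```

```bash
python3 -c "
from h import *
np.set_printoptions(precision=1,suppress=True)
go(587,57,158)
s=snapshot('scene');cv2.imwrite('pics/s5.png',s)
p=sense()['tool_pos']
b=blob(s,(100,90,25),(125,255,255),(346,188),18);print('obs',b.min(0),b.max(0))
u=np.array([-.643,.766])
for k in(-6,-3,0,3,6):
    q=np.array([proj('scene',v) for v in cyl(p[0]+k*u[0],p[1]+k*u[1],p[2]-15.4,p[2]+34.6,22)]);print(k,q.min(0),q.max(0))
f=lambda i,x,y,w,h,k:cv2.resize(i[y:y+h,x:x+w],None,fx=k,fy=k,interpolation=cv2.INTER_CUBIC)
cv2.imwrite('pics/c5.png',f(s,320,150,65,90,6))"
```

```text
dp [-0. -0.  0.] ang [-0. -0.  0.] t 17.2 pos [586.6  58.6 158.3]
obs [343.4 178.9] [354.9 202.1]
-6 [341.5 179.7] [358.7 204.2]
-3 [342.3 179.2] [359.5 203.7]
0 [343.1 178.7] [360.4 203.2]
3 [344.  178.2] [361.2 202.7]
6 [344.8 177.7] [362.  202.1]
```

View pics/c5.png

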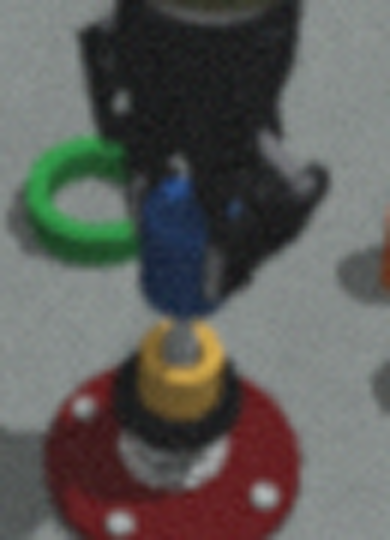

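The collar sits centred over the post (offset at most 1 mm along tool x). I'll thread it down to just above the bush, then press slowly.

step_arm(targets=[{"dp": [-0.005,-0.002,0.02],"angular": [0,0,0],"fingers": 1},{"dp": [-0.005,-0.002,0.05],"angular": [0,0,0],"fingers": 1},{"dp": [-0.005,-0.002,0.08],"angular": [0,0,0],"fingers": 1},{"dp": [-0.005,-0.002,0.11],"angular": [0,0,0],"fingers": 1},{"dp": [-0.005,-0.002,0.14],"angular": [0,0,0],"fingers": 1},{"dp": [-0.005,-0.002,0.17],"angular": [0,0,0],"fingers": 1},{"dp": [-0.005,-0.002,0.2],"angular": [0,0,0],"fingers": 1},{"dp": [-0.005,-0.002,0.22],"angular": [0,0,0],"fingers": 1}])

```text
time: 18.25
tool_pos: [587.1, 56.9, 113.8]
tcp_rot: [-180.0, -0.0, 130.0]
ft_force: [-1.0, -0.1, -1.9]
finger_gap: 41.7
grip_force: 81.2
```

step_arm(targets=[{"dp": [0,0,0.005],"angular": [0,0,0],"fingers": 1},{"dp": [0,0,0.01],"angular": [0,0,0],"fingers": 1},{"dp": [0,0,0.015],"angular": [0,0,0],"fingers": 1},{"dp": [0,0,0.02],"angular": [0,0,0],"fingers": 1},{"dp": [0,0,0.025],"angular": [0,0,0],"fingers": 1},{"dp": [0,0,0.03],"angular": [0,0,0],"fingers": 1},{"dp": [0,0,0.035],"angular": [0,0,0],"fingers": 1},{"dp": [0,0,0.035],"angular": [0,0,0],"fingers": 1}])

```text
time: 19.25
tool_pos: [587.5, 57.0, 107.5]
tcp_rot: [180.0, 0.0, 130.0]
ft_force: [-0.9, -0.5, 3.4]
finger_gap: 41.9
grip_force: 81.7
```

step_arm(targets=[{"dp": [0,0,0.006],"angular": [0,0,0],"fingers": 1},{"dp": [0,0,0.012],"angular": [0,0,0],"fingers": 1},{"dp": [0,0,0.018],"angular": [0,0,0],"fingers": 1},{"dp": [0,0,0.024],"angular": [0,0,0],"fingers": 1},{"dp": [0,0,0.03],"angular": [0,0,0],"fingers": 1},{"dp": [0,0,0.036],"angular": [0,0,0],"fingers": 1},{"dp": [0,0,0.042],"angular": [0,0,0],"fingers": 1},{"dp": [0,0,0.045],"angular": [0,0,0],"fingers": 1}])

```text
time: 20.25
tool_pos: [587.5, 56.9, 98.8]
tcp_rot: [180.0, 0.0, 130.0]
ft_force: [-2.4, -0.8, 8.3]
finger_gap: 41.7
grip_force: 82.3
```

step_arm(targets=[{"dp": [0,0,0.003],"angular": [0,0,0],"fingers": 1},{"dp": [0,0,0.006],"angular": [0,0,0],"fingers": 1},{"dp": [0,0,0.009],"angular": [0,0,0],"fingers": 1},{"dp": [0,0,0.012],"angular": [0,0,0],"fingers": 1},{"dp": [0,0,0.015],"angular": [0,0,0],"fingers": 1},{"dp": [0,0,0.015],"angular": [0,0,0],"fingers": 1},{"dp": [0,0,0.015],"angular": [0,0,0],"fingers": 1},{"dp": [0,0,0.015],"angular": [0,0,0],"fingers": 1}])

```text
time: 21.25
tool_pos: [587.5, 56.9, 96.1]
tcp_rot: [180.0, 0.0, 130.0]
ft_force: [-2.3, -1.0, 9.2]
finger_gap: 41.8
grip_force: 82.4
```

step_arm(targets=[{"dp": [0,0,0.002],"angular": [0,0,0],"fingers": 1},{"dp": [0,0,0.004],"angular": [0,0,0],"fingers": 1},{"dp": [0,0,0.006],"angular": [0,0,0],"fingers": 1},{"dp": [0,0,0.008],"angular": [0,0,0],"fingers": 1},{"dp": [0,0,0.01],"angular": [0,0,0],"fingers": 1},{"dp": [0,0,0.01],"angular": [0,0,0],"fingers": 1},{"dp": [0,0,0.01],"angular": [0,0,0],"fingers": 1},{"dp": [0,0,0.01],"angular": [0,0,0],"fingers": 1}])

```text
time: 22.25
tool_pos: [587.7, 56.8, 95.3]
tcp_rot: [180.0, 0.1, 130.0]
ft_force: [-7.0, -0.3, 17.1]
finger_gap: 41.6
grip_force: 83.3
```

Force jumped from 9 to 17 N within 0.8 mm of travel: the seat is on its stop. One last look before I hand in.

```bash
python3 -c "
from h import *
s=snapshot('scene');cv2.imwrite('pics/s6.png',s)
x=sense();print(x['time'],x['tool_pos'],x['tcp_rot'],x['ft_force'],x['grip_force'])
f=lambda i,x,y,w,h,k:cv2.resize(i[y:y+h,x:x+w],None,fx=k,fy=k,interpolation=cv2.INTER_CUBIC)
cv2.imwrite('pics/c6.png',f(s,320,160,65,90,6))"
```

```text
22.3 [587.76488499  56.85876299  95.27163576] [1.79953015e+02 5.88170681e-02 1.30044176e+02] [-6.84188171 -0.90501    17.85912582] 83.3034735918045
```

View pics/c6.png

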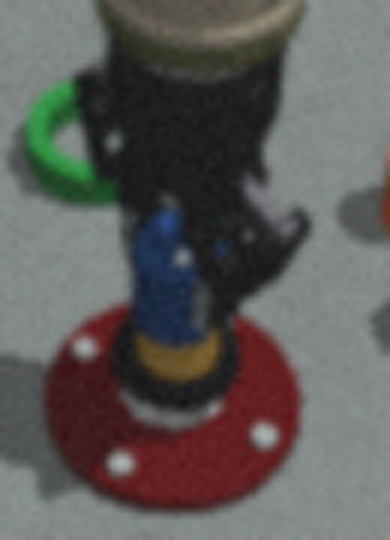

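The picture shows the collar on the bush at (349,219) and the seat pushed down, with the fingers on the collar only. Handing in.

```bash
python3 -c "
from h import *
print(hand_in())"
```

```text
the job is handed in; nothing more can be done
None
```

I handed the job in at about 22 s: the bush is on the seat, the collar is on the bush, and the gripper is still holding the stack pressed at the stop with about 18 N. The judge returned no verdict.

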